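# Wedge the spice cupboard's door open

### The arm

A 6-joint arm with a two-finger parallel gripper is mounted at the origin on a cart in front of the work surface, level with it; the furniture and walls round the work are solid. World frame = base frame: x ahead of the robot, y to its left, z up, the work surface at z = 0. Lengths are in mm, angles in degrees, forces in N, time in s.
With the tool pointing down it reaches from about 300 to 850 mm from the base axis. Payload 4.2 kg.
Tool frame: the origin (TCP) lies between the finger pads; the fingertips stand 22 mm ahead of it and the grasp point (between the pads) lies 3 mm ahead of it (env.finger_overhang is the distance from the TCP to the fingertips, in mm); z points along the fingers, y is the line along which they close (so a half turn about z gives the same grasp; the last joint's range is limited). The gripper opens to 91 mm and grips with 3 to 60 N. Pads are 32 mm wide; open, the fingers measure 118 mm over their backs; the gripper's body (76 mm by 178 mm) begins 60 mm behind the grasp point.
Start: joints at [72.88, 18.312, 89.639, -0, 72.044, -1.146], TCP at [158.243, 552.811, 235.976] pointing down, gripper open.
Joint ranges: [-177.97, 177.97], [-48.28, 115.42], [12.27, 149.76], [-77.06, 257.06], [2.81, 150.46], [-146.56, 146.56]. Speed limits (degrees/s): [147.25, 147.25, 180, 180, 180, 180].

### API

Orientations are given as [roll, pitch, yaw] about the fixed x, y, z axes, in that order (R = Rz(yaw) Ry(pitch) Rx(roll)).
In Python, from workcell import state, cams, ticket, look_for, outline_of, env gives the robot as it stands.
- The arm moves only by the tool servo_tool, never from a script. Its argument "steps" is a list of rows, each a list of 3 entries, a list of its own where there are three numbers: the closure in counts, from 0 (fully open) to 255 (shut), then the shift along the tool's x, y, z in mm, then the turn, a rotation vector about the tool's x, y, z in rad. A call has exactly 10 rows; each row shifts and turns the commanded pose from where the row before left it, along the tool's axes as they then stand; what a row does not reach is not made up. A row lasts 1/10 s, in which the tool goes at most 50 mm and 8.59 degrees, less where a joint would pass 70% of its speed; a pose out of reach is approached as far as the arm can. A call with a gripper value outside its range is refused whole. The fingers move at their own pace and stop on an object; "squeeze" is the grip in N (left out, the last holds). Time passes only in rows, so rows that do not move let the fingers close, or fill a call up. It gives the time, the measured TCP pose, the force, the opening and the grip force at its end, in the units of the state.
- state(): the state, without advancing time (a new reading comes with each control period).
- cams.grab_frame(name): name is "side" or "top" or "wrist"; returns a dict with "color" (420x560x3 uint8, red, green, blue), "z_map" (420x560 float32, mm along the optical axis (not along the pixel's ray), 0 where there is no reading), "fovy" (degrees; the focal length in pixels is half the picture's height over the tangent of half this angle, whatever the lens; pixels are square), "cx", "cy" (the principal point, pixels), "eye" and "rotation" of the camera in the world; the wrist camera has in their place "tool_from_camera" (4x4, takes a point from camera to tool coordinates, whose origin is the TCP and whose axes are the flange's). Camera axes: x right, y up, looking along -z (the intrinsics and any distortion apply to the point x, -y, -z); pixel columns grow to the right and rows downward; lengths in mm; the calibration is good to about 2 mm. The wrist camera is an equidistant fisheye: a pixel r from the principal point sees the ray r / f radians off the axis. A picture is of the moment at which its call begins: read the wrist's pose just before it.
- ticket.job_done(): hands the job in; it is judged then, once.
Trained networks look in a picture, given as the dict that the camera call returned (one of the last four; its "shot" number tells which), for a name from the list of things; names that differ only in an ending like _2 or _b are one class to them, and where a whole thing is asked for, a point or a joint stands for the part that bears it (a point fixed in the world has none). Each returns a list of dicts, best first, with "confidence" (0 to 1); they miss things now and then, are a little off and sometimes report something else, mostly with a low value. They report only what shows in the picture. A call takes as long as a camera call. They do not tell look-alikes from the thing itself.
- look_for(picture, thing): "at" ([column, row] in pixels, amid what is visible of it).
- outline_of(picture, thing): "pixels" (420x560 bool, what is visible of it) and "at" ([column, row] in pixels, amid what is visible of it).
The state is a dict: "time_s": time; "qpos": joint angles; "qvel": joint speeds; "effort": joint torques, N m; "ee_pos": TCP position; "ee_rot": TCP orientation; "force": force on the tool from outside, world axes, zero at the start; "torque": the same for the moment, N m; "gripper_width": finger opening in mm; "gripper_force": force on a finger pad.
Only numpy, scipy, OpenCV 4.12 (cv2) and the standard library are available. Lean on these libraries where they do the work, as an engineer would, in place of code of your own. Each camera call takes 0.05 s, during which the arm holds its last target. There are 200 camera calls.

### The job

The little spice cupboard's door will not stay put: swing it fully open to its stop, then draw the orange wedge out of its wooden holder by the thin end and set it down flat on the worktop. Take it again by the thick end and tap it, thin end first, from the inner side under the open door until it lifts the door two or three millimetres and jams it there, fully open. Let go, and leave the mug, the lemon and the garlic undisturbed.

Things in the scene. Friction and masses are not known exactly. Their poses are not given: they have to be found in the camera images.
- cupboard_door (a joint): Opening angle of the door of a small wooden spice cupboard (200 x 200 x 162 mm high, fixed, front towards the robot). 0 = shut, grows as it opens towards the robot, hard stop at 1.6 rad (square to the front). Starts ajar. Vertical hinge at the left front edge as the robot sees it; turns easily (0.03 N m friction), stays where left.
- hinge_play (a joint): Height (m) by which the door is lifted on its hinge pin: 0 = resting down, at most 0.008. The door weighs about 0.5 kg and a spring of 1500 N/m also presses it down, so lifting it 3 mm takes about 9.5 N.
- door_top (a point): Middle of the door's top edge, 150 mm from the hinge axis, 164 mm above the worktop. The upright panel is 14 mm thick, 190 mm wide; it can be pinched here from above (bar handle lower, on the outer face). Axes of the door: z up, -y from hinge to free edge, +x to the inner side (facing the cupboard when shut; it shuts towards +x), -x to the outer side.
- door_foot (a point): Middle of the door's thickness at its lower edge, 115 mm from the hinge axis; the lower edge is level and 16 mm above the worktop when the door rests down. Axes as for door_top.
- door_hinge (a point): Point on the door's vertical hinge axis at the height of the lower edge. Axes as for door_top.
- wedge_center (a point): Centre of a loose orange wedge, 8.5 mm above its underside: 130 mm long, 36 mm wide, upright parallel sides, thickness 4 mm at the thin end rising evenly to 30 mm at the thick end, 0.12 kg. Own x points from thick to thin end, z up. Starts flat in the holder, thick end first, its thin 66 mm sticking out; it can only be drawn out along its length.
- wedge_toe (a point): Middle of the wedge's thin end face, 65 mm from wedge_center along own +x.
- wedge_heel (a point): Middle of the wedge's thick end face, 65 mm from wedge_center along own -x, 15 mm above the underside.
- holder: Fixed dark wooden holder, a pocket 72 long x 58 wide x 42 mm high with a roof, side walls and back wall but no floor, inside 64 deep x 42 wide x 34 mm high. Origin on the worktop under the pocket's middle; own +x points out of its open mouth, which is 32 mm from the origin.
- mug: Loose red and white mug, 81 mm across, 96 mm high, origin at the centre of its underside. A bystander.
- lemon: Loose lemon, 72 x 57 x 58 mm, origin at its underside. A bystander.
- garlic: Loose garlic bulb, 60 mm across, origin at its underside. A bystander.
Things that resemble listed ones, but are neither listed nor needed, are in the scene too. Several things have the shape of the holder; the one meant has the colours described above.

How it is judged:
By the outcome, as a careful person would: the job done as asked, in the order asked, and still so for the second after the job is handed in, with the robot touching nothing.
It also fails if it takes over 62 s, if anything falls off the work surface, if the arm or the gripper's body presses on something with over 40 N, if the wrist force passes 120 N, or if a joint passes its speed limit or range.

## Working session

There is one attempt and no reset: what is moved stays moved. The work goes in short steps, Python scripts to look and compute and a tool call to move; the robot and the scene stay as the last step left them, time stands still between calls to the robot, and variables do not carry over. Pictures are saved under pics/ and viewed, at most 10 in all, crops included, and the job is handed in when it is done.

Besides the shell and the picture viewer there is one more tool, called after "Call:" by a JSON object that holds its "method" and its "body". servo_tool: Moves the arm, as the interface text tells. Its arguments: {"type":"object","properties":{"steps":{"type":"array","items":{"type":"array"}},"squeeze":{"type":"number"}},"required":["steps"]}

```bash
mkdir -p pics; ls; cat > h.py <<'E'
import numpy as np, cv2
from scipy.spatial.transform import Rotation as R
from workcell import state, cams, ticket, look_for, outline_of, env
def pts(p):
    z=p["z_map"]; h,w=z.shape; f=h/2/np.tan(np.radians(p["fovy"])/2)
    u,v=np.meshgrid(np.arange(w),np.arange(h))
    c=np.stack([(u-p["cx"])/f*z,-(v-p["cy"])/f*z,-z],-1)
    return c@np.array(p["rotation"]).T+np.array(p["eye"])
def save(p,n): cv2.imwrite("pics/"+n,p["color"][...,::-1])
E
python3 - <<'E'
from h import *
s=state(); print({k:np.round(v,2).tolist() for k,v in s.items()})
for n in("top","side"):
    p=cams.grab_frame(n); save(p,n+"1.png"); P=pts(p)
    print(n,p["fovy"],p["cx"],p["cy"],np.round(p["eye"]),[k for k in p])
    for t in("cupboard_door","door_top","wedge_center","wedge_toe","wedge_heel","holder","mug","lemon","garlic"):
        for d in look_for(p,t)[:4]:
            c,r=np.round(d["at"]).astype(int); print(t,round(d["confidence"],2),(c,r),np.round(P[r,c]))
E
```

```text
pics
{'time_s': 0.0, 'qpos': [72.88, 18.35, 89.71, -0.0, 72.04, -1.15], 'qvel': [0.01, 0.08, 0.02, -0.02, -0.08, 0.05], 'effort': [-0.0, -41.25, -23.2, 0.07, 0.05, -0.0], 'ee_pos': [158.09, 552.34, 235.11], 'ee_rot': [-179.9, -0.0, 164.03], 'force': [-0.03, 1.18, -0.23], 'torque': [-0.02, 0.02, 0.07], 'gripper_force': 0.0, 'gripper_width': 91.24}Traceback (most recent call last):
  File "<stdin>", line 4, in <module>
  File "h.py", line 8, in pts
    return c@np.array(p["rotation"]).T+np.array(p["eye"])
           ~~~~~~~~~~~~~~~~~~~~~~~~~~~^~~~~~~~~~~~~~~~~~~
ValueError: operands could not be broadcast together with shapes (420,560) (3,)
```

```bash
sed -i 's/np.array(p\["rotation"\]).T/rot(p).T/' h.py; cat >> h.py <<'E'
def rot(p): return R.from_euler("xyz",p["rotation"],degrees=True).as_matrix()
E
python3 - <<'E'
from h import *
for n in("top","side"):
    p=cams.grab_frame(n); save(p,n+"1.png"); P=pts(p)
    print(n,p["fovy"],p["cx"],p["cy"],np.round(p["eye"]),p["rotation"],[k for k in p])
    for t in("cupboard_door","door_top","wedge_center","wedge_toe","wedge_heel","holder","mug","lemon","garlic"):
        for d in look_for(p,t)[:4]:
            c,r=np.round(d["at"]).astype(int); print(t,round(d["confidence"],2),(c,r),np.round(P[r,c]))
E
```

```text
top 42.58692409328064 284.62140581837275 217.87968907763883 [ -24.  -17. 1614.] [ 22.07319711  -0.56664792 -80.41772977] ['color', 'z_map', 'fovy', 'cx', 'cy', 'eye', 'rotation', 'shot']
cupboard_door 0.98 (np.int64(267), np.int64(226)) [535. 115. 137.]
door_top 0.63 (np.int64(270), np.int64(226)) [526. 104. 163.]
wedge_center 0.83 (np.int64(394), np.int64(264)) [ 526. -286.    8.]
wedge_toe 0.53 (np.int64(394), np.int64(264)) [ 526. -286.    8.]
wedge_heel 0.53 (np.int64(395), np.int64(264)) [ 527. -290.    5.]
holder 0.87 (np.int64(417), np.int64(264)) [ 527. -351.   38.]
holder 0.78 (np.int64(333), np.int64(256)) [508. -94.  42.]
mug 0.59 (np.int64(268), np.int64(227)) [529. 111. 145.]
mug 0.56 (np.int64(173), np.int64(211)) [550. 410.  96.]
lemon 0.68 (np.int64(132), np.int64(218)) [ -24.  -17. 1614.]
garlic 0.71 (np.int64(375), np.int64(230)) [ 615. -212.   42.]
garlic 0.21 (np.int64(394), np.int64(264)) [ 526. -286.    8.]
side 47.220629768512595 277.3882558949037 210.143206806192 [-826.  351. 1084.] [  55.74428833    0.42185903 -101.82705338] ['color', 'z_map', 'fovy', 'cx', 'cy', 'eye', 'rotation', 'shot']
cupboard_door 0.59 (np.int64(253), np.int64(218)) [584. 153.  83.]
door_top 0.82 (np.int64(253), np.int64(219)) [582. 153.  79.]
wedge_center 0.62 (np.int64(371), np.int64(229)) [ 522. -282.    9.]
wedge_toe 0.58 (np.int64(375), np.int64(231)) [ 512. -294.    5.]
wedge_heel 0.73 (np.int64(376), np.int64(229)) [ 510. -297.   15.]
holder 0.57 (np.int64(253), np.int64(218)) [584. 153.  83.]
holder 0.53 (np.int64(392), np.int64(220)) [ 516. -359.   43.]
lemon 0.58 (np.int64(252), np.int64(218)) [579. 157.  87.]
garlic 0.72 (np.int64(340), np.int64(213)) [ 607. -186.   39.]
garlic 0.52 (np.int64(255), np.int64(217)) [576. 147.  92.]
```

View pics/top1.png

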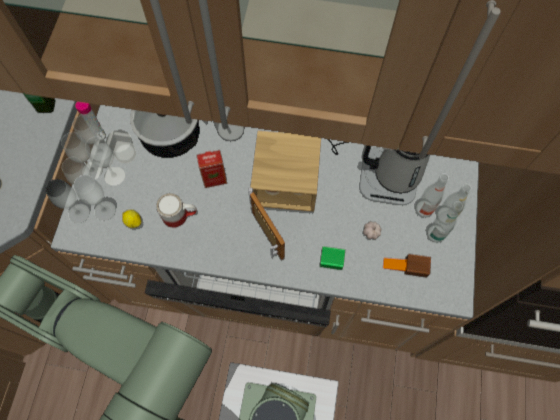

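View pics/side1.png

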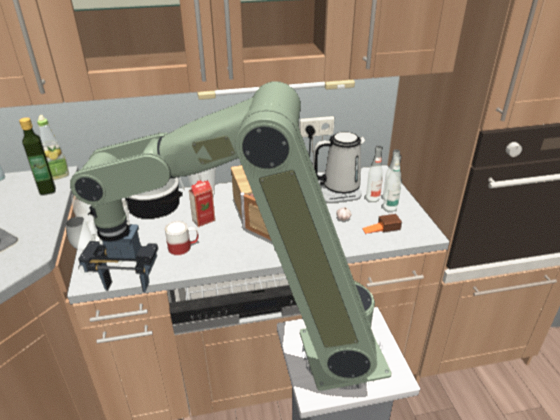

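Top view: the door hinges at about (253,197), with its free end at (282,255). There are two holder-like things: the dark wooden one at (417,264) with the orange wedge protruding to (385,264), and a green one at (333,257). The description ("dark wooden") fits the one at (417,264). Next I'll confirm that in a crop and measure it.

```bash
python3 - <<'E'
from h import *
p=cams.grab_frame("top"); P=pts(p); c=p["color"]
cv2.imwrite("pics/crop1.png",cv2.resize(np.hstack([c[235:290,310:440],c[190:260,230:360][:55]])[...,::-1],None,fx=3,fy=3))
hsv=cv2.cvtColor(c,cv2.COLOR_RGB2HSV)
def rect(m,name):
    q=P[m]; r=cv2.minAreaRect(q[:,:2].astype(np.float32)); print(name,len(q),np.round(r[0],1),np.round(r[1],1),round(r[2],1),"z",np.round(np.percentile(q[:,2],[5,50,95]),1)); return q
V,U=np.mgrid[:420,:560]
box=lambda a,b,cc,d:(U>a)&(U<b)&(V>cc)&(V<d)
w=(hsv[...,0]>5)&(hsv[...,0]<20)&(hsv[...,1]>200)&(hsv[...,2]>150)&box(375,435,250,280)
q=rect(w,"wedge"); 
rect(box(400,440,250,280)&(P[...,2]>35)&(P[...,2]<50),"holder top")
d=box(240,295,185,265)&(P[...,2]>155)&(P[...,2]<166)&(P[...,0]<610)
q=rect(d,"door"); 
i=q[np.argsort(q[:,0])]; print(np.round(i[:4]),np.round(i[-4:]))
rect(box(240,330,120,225)&(P[...,2]>155)&(P[...,2]<175)&~d,"cupb")
for n,b in dict(garlic=(360,385,218,242),mug=(150,205,190,230),lemon=(118,145,205,230),green=(318,348,244,272)).items():
    rect(box(*b)&(P[...,2]>8)&(P[...,2]<110),n)
# local rows
for v in range(258,272,3): print(v,[tuple(np.round(P[v,u]).astype(int)) for u in range(380,434,6)])
E
```

```text
wedge 214 [ 270.7 -143.7] [ 69.  638.5] 60.7 z [ 2.7 11.3 20.2]
holder top 425 [ 529.7 -354.1] [60.4 72.6] 2.4 z [36.5 42.  47.4]
door 225 [547.  115.4] [174.5  14.9] 40.2 z [156.1 162.3 165.3]
[[477.  63. 164.]
 [479.  61. 158.]
 [481.  67. 161.]
 [482.  58. 162.]] [[608. 158. 159.]
 [609. 176. 166.]
 [609. 164. 163.]
 [610. 176. 156.]]
cupb 3820 [688.3  90.6] [315.8 202.1] 3.4 z [156.8 162.  167.6]
garlic 261 [ 627.1 -209. ] [75.3 68.2] 9.0 z [16.8 37.4 50.9]
mug 882 [584.4 424.2] [122.9 155.5] 16.6 z [13.5 88.6 97.7]
lemon 304 [526.8 554.2] [62.6 76.4] 15.0 z [29.3 46.  58.5]
green 494 [515.  -93.7] [76.7 79.5] 5.5 z [17.7 40.9 47.4]
258 [(np.int64(540), np.int64(-242), np.int64(2)), (np.int64(542), np.int64(-260), np.int64(6)), (np.int64(543), np.int64(-278), np.int64(10)), (np.int64(547), np.int64(-297), np.int64(9)), (np.int64(553), np.int64(-316), np.int64(2)), (np.int64(541), np.int64(-327), np.int64(43)), (np.int64(544), np.int64(-345), np.int64(44)), (np.int64(546), np.int64(-363), np.int64(45)), (np.int64(550), np.int64(-381), np.int64(43))]
261 [(np.int64(532), np.int64(-
[... 973 characters left out ...]
t64(516), np.int64(-298), np.int64(13)), (np.int64(519), np.int64(-316), np.int64(16)), (np.int64(512), np.int64(-329), np.int64(45)), (np.int64(515), np.int64(-347), np.int64(45)), (np.int64(518), np.int64(-365), np.int64(46)), (np.int64(522), np.int64(-384), np.int64(42))]
270 [(np.int64(503), np.int64(-247), np.int64(-4)), (np.int64(501), np.int64(-263), np.int64(10)), (np.int64(508), np.int64(-283), np.int64(0)), (np.int64(511), np.int64(-302), np.int64(1)), (np.int64(511), np.int64(-319), np.int64(8)), (np.int64(504), np.int64(-331), np.int64(38)), (np.int64(506), np.int64(-348), np.int64(43)), (np.int64(510), np.int64(-367), np.int64(41)), (np.int64(512), np.int64(-384), np.int64(43))]
```

View pics/crop1.png

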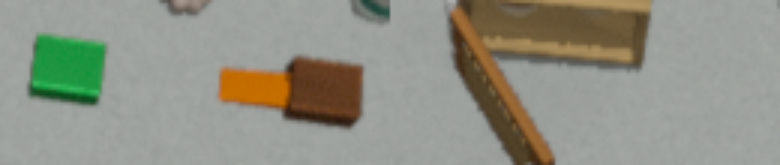

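The crop confirms it: the dark wooden holder is on the right with the orange wedge in it, thin end pointing left (+y), and the green look-alike is empty. Moving now: turn the tool to yaw 90 and close the fingers so they can push the door.

Call:
{"method": "servo_tool", "body": {"steps": [[255,[0,0,0],[0,0,0.129]],[255,[0,0,0],[0,0,0.129]],[255,[0,0,0],[0,0,0.129]],[255,[0,0,0],[0,0,0.129]],[255,[0,0,0],[0,0,0.129]],[255,[0,0,0],[0,0,0.129]],[255,[0,0,0],[0,0,0.129]],[255,[0,0,0],[0,0,0.129]],[255,[0,0,0],[0,0,0.129]],[255,[0,0,0],[0,0,0.129]]], "squeeze": 20}}

```text
time_s: 2.1
ee_pos: [158.2, 552.8, 236.0]
ee_rot: [180.0, -0.0, 89.8]
force: [-0.4, -0.0, 1.1]
gripper_width: 13.9
gripper_force: 0.0
```

Call:
{"method": "servo_tool", "body": {"steps": [[255,[-37,29,0],[0,0,0]],[255,[-37,29,0],[0,0,0]],[255,[-37,29,0],[0,0,0]],[255,[-37,29,0],[0,0,0]],[255,[-37,29,0],[0,0,0]],[255,[-37,29,0],[0,0,0]],[255,[-37,29,0],[0,0,0]],[255,[-37,29,0],[0,0,0]],[255,[-37,29,0],[0,0,0]],[255,[-37,29,0],[0,0,0]]]}}

```text
time_s: 3.1
ee_pos: [449.9, 181.7, 236.2]
ee_rot: [180.0, -0.0, 90.1]
force: [0.9, 0.8, 0.0]
gripper_width: 0.4
gripper_force: 0.0
```

Call:
{"method": "servo_tool", "body": {"steps": [[255,[-40,29,0],[0,0,0]],[255,[-40,29,0],[0,0,0]],[255,[-38,28,0],[0,0,0]],[255,[0,0,25],[0,0,0]],[255,[0,0,25],[0,0,0]],[255,[0,0,25],[0,0,0]],[255,[0,0,25],[0,0,0]],[255,[0,0,0],[0,0,0]],[255,[0,0,0],[0,0,0]],[255,[0,0,0],[0,0,0]]]}}

```text
time_s: 4.1
ee_pos: [536.3, 65.8, 137.5]
ee_rot: [179.8, -0.0, 90.1]
force: [0.2, 0.7, -0.6]
gripper_width: 0.5
gripper_force: 0.0
```

Call:
{"method": "servo_tool", "body": {"steps": [[255,[6,-7,0],[0,0,0]],[255,[9,-9,0],[0,0,0]],[255,[9,-8,0],[0,0,0]],[255,[10,-8,0],[0,0,0]],[255,[10,-7,0],[0,0,0]],[255,[10,-5,0],[0,0,0]],[255,[10,-4,0],[0,0,0]],[255,[9,-4,0],[0,0,0]],[255,[7,-2,0],[0,0,0]],[255,[4,-1,0],[0,0,0]]]}}

```text
time_s: 5.1
ee_pos: [479.9, 150.1, 135.9]
ee_rot: [180.0, 0.0, 90.2]
force: [0.8, -3.4, -0.1]
gripper_width: 0.6
gripper_force: 1.5
```

Call:
{"method": "servo_tool", "body": {"steps": [[255,[1,0,0],[0,0,0]],[255,[1,0,0],[0,0,0]],[255,[1,0,0],[0,0,0]],[255,[1,0,0],[0,0,0]],[255,[1,0,0],[0,0,0]],[255,[1,0,0],[0,0,0]],[255,[1,0,0],[0,0,0]],[255,[0,0,0],[0,0,0]],[255,[0,0,0],[0,0,0]],[255,[0,0,0],[0,0,0]]]}}

```text
time_s: 6.1
ee_pos: [479.7, 152.0, 135.9]
ee_rot: [-179.9, 0.5, 90.2]
force: [0.4, -16.7, 3.2]
gripper_width: 0.4
gripper_force: 8.2
```

Call:
{"method": "servo_tool", "body": {"steps": [[255,[-5,0,0],[0,0,0]],[255,[-10,0,0],[0,0,0]],[255,[-30,0,0],[0,0,0]],[255,[-30,0,-25],[0,0,0]],[200,[-40,5,-25],[0,0,0]],[150,[-45,5,-20],[0,0,0]],[120,[-45,5,-20],[0,0,0]],[100,[-45,5,-10],[0,0,0]],[80,[-45,5,0],[0,0,0]],[80,[-30,5,0],[0,0,0]]]}}

```text
time_s: 7.1
ee_pos: [510.9, -171.5, 236.5]
ee_rot: [179.9, 0.0, 90.0]
force: [0.9, 0.3, -0.1]
gripper_width: 45.8
gripper_force: 0.0
```

Call:
{"method": "servo_tool", "body": {"steps": [[80,[-30,5,0],[0,0,0]],[80,[-30,5,0],[0,0,0]],[80,[-20,5,0],[0,0,0]],[80,[0,0,0],[0,0,0]],[80,[0,0,0],[0,0,0]],[80,[0,0,0],[0,0,0]],[80,[0,0,0],[0,0,0]],[80,[0,0,0],[0,0,0]],[80,[0,0,0],[0,0,0]],[80,[0,0,0],[0,0,0]]]}}

```text
time_s: 8.1
ee_pos: [525.9, -248.1, 236.0]
ee_rot: [180.0, -0.0, 90.1]
force: [0.5, -1.0, 0.1]
gripper_width: 62.6
gripper_force: 0.0
```

```bash
cat >> h.py <<'E'
def wpts(p,s):
    z=p["z_map"]; h,w=z.shape; f=h/2/np.tan(np.radians(p["fovy"])/2)
    u,v=np.meshgrid(np.arange(w)-p["cx"],np.arange(h)-p["cy"]); r=np.hypot(u,v)+1e-9; th=np.minimum(r/f,1.5)
    k=np.tan(th)/r*z; c=np.stack([u*k,-v*k,-z,np.ones_like(z)],-1)
    t=(c@np.array(p["tool_from_camera"]).T)[...,:3]
    return t@R.from_euler("xyz",s["ee_rot"],degrees=True).as_matrix().T+s["ee_pos"]
E
python3 - <<'E'
from h import *
s=state(); w=cams.grab_frame("wrist"); save(w,"w1.png"); print(w["fovy"],np.round(s["ee_pos"],1),np.round(s["ee_rot"],1)); print(np.round(w["tool_from_camera"],2))
p=cams.grab_frame("top"); save(p,"top2.png"); P=pts(p)
V,U=np.mgrid[:420,:560]
m=(P[...,2]>155)&(P[...,2]<170)&(U>225)&(U<340)&(V>120)&(V<275)
q=P[m]; print(len(q))
for lo in range(400,800,20):
    a=q[(q[:,0]>=lo)&(q[:,0]<lo+20)]
    if len(a): print(lo,len(a),np.round(np.percentile(a[:,1],[3,50,97]),1))
d=q[(q[:,0]<590)]; l=cv2.fitLine(d[:,:2].astype(np.float32),cv2.DIST_HUBER,0,.01,.01).ravel(); print("door",l, d[:,0].min())
# wedge via wrist
W=wpts(w,s); hsv=cv2.cvtColor(w["color"],cv2.COLOR_RGB2HSV)
o=(hsv[...,0]>5)&(hsv[...,0]<20)&(hsv[...,1]>200)&(hsv[...,2]>120)&(w["z_map"]>0)
n,L,st,ce=cv2.connectedComponentsWithStats(o.astype(np.uint8)); 
for i in range(1,n):
    if st[i,4]>150:
        a=W[L==i]; r=cv2.minAreaRect(a[:,:2].astype(np.float32)); print("orange",st[i],np.round(r[0],1),np.round(r[1],1),round(r[2],1),np.round(np.percentile(a[:,2],[5,50,95]),1))
        for y in range(-330,-230,10):
            b=a[(a[:,1]>=y)&(a[:,1]<y+10)]
            if len(b)>5: print(y,np.round(np.percentile(b[:,0],[2,98]),1),np.round(np.median(b[:,2]),1))
E
```

```text
65.70646984690485 [ 525.9 -248.1  236. ] [180.   -0.   90.1]
[[   0.      0.97    0.25   72.28]
 [   1.     -0.     -0.     -1.05]
 [  -0.      0.25   -0.97 -149.46]
 [   0.      0.      0.      1.  ]]
4017
420 14 [166.2 171.4 177.3]
440 34 [166.  171.7 177.8]
460 28 [166.9 173.5 180.4]
480 33 [167.7 173.7 180.7]
500 34 [168.7 175.4 182. ]
520 32 [169.6 176.4 183.3]
540 30 [170.7 176.9 183.9]
560 28 [171.7 178.4 184.1]
580 33 [172.4 179.2 185.4]
600 30 [173.3 179.5 186.3]
620 27 [146.8 181.7 189. ]
640 334 [ -3.2  98.7 179.9]
660 383 [ -4.   93.  182.9]
680 395 [ -4.9  91.6 184. ]
700 376 [ -1.7  90.  183.4]
720 383 [ -1.7  94.  186.2]
740 361 [ -0.   93.2 188. ]
760 375 [  1.7  93.3 189.4]
780 354 [  4.3  99.3 190.8]
door [9.9846399e-01 5.5404734e-02 5.1002960e+02 1.7526009e+02] 433.66466312059464
```

View pics/top2.png

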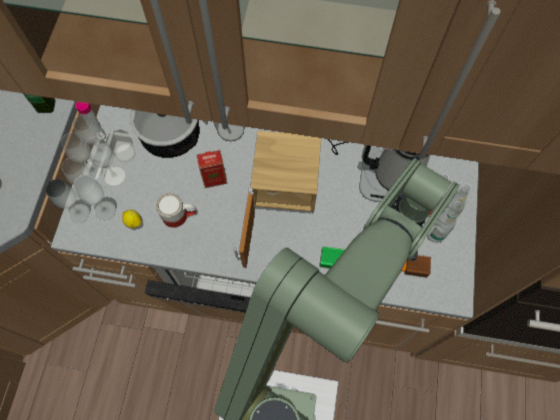

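View pics/w1.png

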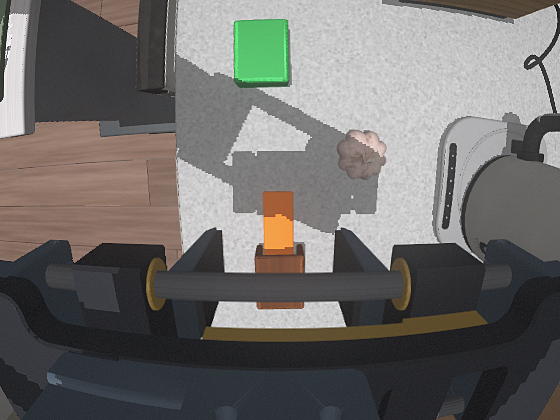

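The top view shows the door square to the front, from (251,195) to (243,262). The wrist view shows the wedge at columns 263–293, rows 190–250, protruding from the brown holder at (280,275), with the garlic clear at (362,155).

```bash
cat >> h.py <<'E'
def orange(cut=None):
    s=state(); w=cams.grab_frame("wrist"); W=wpts(w,s); hsv=cv2.cvtColor(w["color"],cv2.COLOR_RGB2HSV)
    o=(hsv[...,0]>5)&(hsv[...,0]<20)&(hsv[...,1]>195)&(hsv[...,2]>70)&(w["z_map"]>0)&(W[...,2]<45)&(W[...,2]>-10)
    n,L,st,ce=cv2.connectedComponentsWithStats(o.astype(np.uint8)); i=1+np.argmax(st[1:,4]); a=W[L==i]
    r=cv2.minAreaRect(a[:,:2].astype(np.float32)); print("tcp",np.round(s["ee_pos"],1),"orange",st[i],"c",np.round(r[0],1),np.round(r[1],1),round(r[2],1),"z",np.round(np.percentile(a[:,2],[5,50,95]),1),"y",np.round(np.percentile(a[:,1],[1,99]),1))
    for y in range(-420,260,15):
        b=a[(a[:,1]>=y)&(a[:,1]<y+15)]
        if len(b)>5: print(y+7.5,np.round(np.percentile(b[:,0],[2,98]),1),np.round(np.median(b[:,2]),1))
    return w,W
E
python3 - <<'E'
from h import *
orange()
E
```

```text
tcp [ 525.9 -248.3  235.9] orange [264 217   1  24  24] c [ 508.2 -294.9] [27.3  0.2] 90.0 z [ 9.9 13.3 15. ] y [-308.2 -281.4]
-307.5 [508.1 508.2] 14.2
-292.5 [508.1 508.2] 13.1
```

```bash
python3 - <<'E'
from h import *
s=state(); w=cams.grab_frame("wrist"); W=wpts(w,s); h=cv2.cvtColor(w["color"],cv2.COLOR_RGB2HSV)
for r in range(180,262,8):
    print(r,[(c,tuple(h[r,c].tolist()),tuple(np.round(W[r,c]).astype(int).tolist())) for c in (258,266,278,290,297)])
E
```

```text
180 [(258, (0, 6, 129), (501, -238, 0)), (266, (0, 4, 124), (510, -238, -1)), (278, (20, 6, 126), (525, -237, 2)), (290, (165, 4, 126), (539, -237, 1)), (297, (165, 4, 124), (548, -237, 1))]
188 [(258, (170, 6, 123), (501, -247, 1)), (266, (8, 8, 129), (510, -247, 2)), (278, (10, 6, 127), (525, -247, 0)), (290, (173, 8, 125), (539, -247, 1)), (297, (10, 6, 126), (548, -247, 1))]
196 [(258, (0, 2, 125), (501, -257, 0)), (266, (11, 168, 164), (511, -256, 6)), (278, (11, 174, 163), (525, -256, 6)), (290, (11, 174, 163), (539, -256, 7)), (297, (15, 4, 121), (548, -257, 1))]
204 [(258, (8, 8, 123), (501, -267, 1)), (266, (11, 174, 164), (511, -265, 9)), (278, (11, 173, 167), (525, -265, 8)), (290, (11, 175, 165), (539, -265, 9)), (297, (0, 12, 128), (548, -267, 0))]
212 [(258, (5, 13, 121), (500, -277, 2)), (266, (11, 168, 165), (511, -275, 10)), (278, (11, 169, 167), (525, -275, 9)), (290, (11, 174, 163), (539, -275, 10)), (297, (175, 12, 128), (548, -277, 0))]
220 [(258, (0, 4, 212), (500, -287, 0)), (266, (15, 176, 244), (511, -284, 11)), (278, (15, 180, 244), (525, -284, 11)), (290, (
[... 369 characters left out ...]
, (525, -303, 16)), (290, (15, 185, 244), (539, -303, 16)), (297, (165, 5, 201), (549, -308, 1))]
244 [(258, (173, 5, 207), (500, -319, 2)), (266, (16, 180, 244), (511, -312, 19)), (278, (15, 181, 244), (525, -313, 17)), (290, (15, 188, 244), (539, -313, 17)), (297, (8, 47, 104), (549, -319, 0))]
252 [(258, (7, 86, 80), (502, -318, 30)), (266, (10, 179, 164), (510, -323, 19)), (278, (11, 175, 163), (525, -322, 21)), (290, (11, 174, 167), (525, -176, 385)), (297, (9, 106, 70), (547, -319, 28))]
260 [(258, (10, 128, 137), (502, -323, 43)), (266, (9, 128, 128), (511, -323, 42)), (278, (9, 124, 125), (525, -323, 42)), (290, (9, 132, 131), (539, -323, 42)), (297, (10, 131, 132), (547, -323, 42))]
```

```bash
sed -i 's/>195)/>150)/' h.py; python3 - <<'E'
from h import *
orange()
E
```

```text
tcp [ 525.9 -248.4  235.9] orange [ 264  192   29   63 1792] c [ 525.  -288.2] [74.3 34. ] 90.0 z [ 5.4 12.  18.9] y [-323.7 -251.4]
-322.5 [508.1 542. ] 18.4
-307.5 [508.1 541.8] 15.9
-292.5 [508.2 541.7] 13.1
-277.5 [508.2 541.7] 10.1
-262.5 [508.2 541.6] 7.1
-247.5 [508.2 540.4] 5.4
```

Call:
{"method": "servo_tool", "body": {"steps": [[80,[-16,-1,20],[0,0,0]],[80,[-16,0,30],[0,0,0]],[80,[0,0,40],[0,0,0]],[80,[0,0,40],[0,0,0]],[80,[0,0,40],[0,0,0]],[80,[0,0,25],[0,0,0]],[80,[0,0,11],[0,0,0]],[80,[0,0,5],[0,0,0]],[80,[0,0,0],[0,0,0]],[80,[0,0,0],[0,0,0]]], "squeeze": 30}}

```text
time_s: 9.35
ee_pos: [526.0, -281.0, 26.4]
ee_rot: [179.8, 0.1, 90.1]
force: [-0.3, -0.3, 0.5]
gripper_width: 62.9
gripper_force: 0.0
```

Call:
{"method": "servo_tool", "body": {"steps": [[255,[0,0,0],[0,0,0]],[255,[0,0,0],[0,0,0]],[255,[0,0,0],[0,0,0]],[255,[0,0,0],[0,0,0]],[255,[0,0,0],[0,0,0]],[255,[0,0,0],[0,0,0]],[255,[0,0,0],[0,0,0]],[255,[0,0,0],[0,0,0]],[255,[0,0,0],[0,0,0]],[255,[0,0,0],[0,0,0]]]}}

```text
time_s: 10.35
ee_pos: [525.2, -280.5, 25.4]
ee_rot: [180.0, 0.0, 90.1]
force: [-0.8, 0.0, 5.1]
gripper_width: 35.3
gripper_force: 29.9
```

Call:
{"method": "servo_tool", "body": {"steps": [[255,[3,0,0],[0,0,0]],[255,[6,0,0],[0,0,0]],[255,[10,0,0],[0,0,0]],[255,[12,0,0],[0,0,0]],[255,[13,0,0],[0,0,0]],[255,[13,0,0],[0,0,0]],[255,[13,0,0],[0,0,0]],[255,[12,0,0],[0,0,0]],[255,[8,0,0],[0,0,0]],[255,[0,0,0],[0,0,0]]], "squeeze": 45}}

```text
time_s: 11.35
ee_pos: [525.0, -188.7, 25.4]
ee_rot: [180.0, -0.0, 90.2]
force: [1.0, 0.7, 7.4]
gripper_width: 35.2
gripper_force: 44.9
```

```bash
python3 - <<'E'
from h import *
w,W=orange(); save(w,"w2.png")
E
```

```text
tcp [ 525.  -188.7   25.4] orange [ 245  207   66   66 4245] c [ 523.8 -176.2] [35.8 36.1] 0.7 z [ 4.7  8.1 11.4] y [-193.4 -158.6]
-187.5 [506.8 541.1] 10.3
-172.5 [506.9 540.8] 7.4
-157.5 [506.6 540.1] 5.3
```

View pics/w2.png

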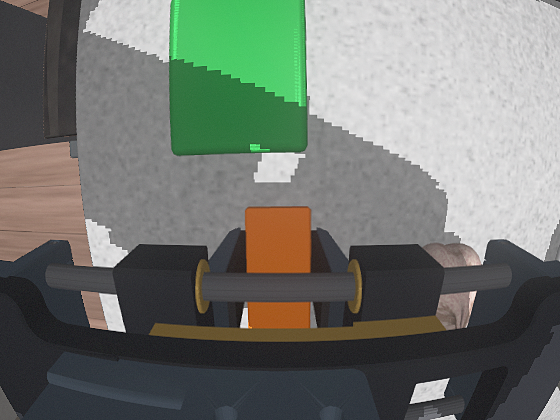

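The wedge is held by the thin end, with its toe at (278,207), and is clear of its holder. The green block lies ahead, so I'll lift over it.

Call:
{"method": "servo_tool", "body": {"steps": [[255,[0,0,-10],[0,0,0]],[255,[0,0,-20],[0,0,0]],[255,[0,0,-25],[0,0,0]],[255,[10,0,-20],[0,0,-0.014]],[255,[20,-2,0],[0,0,-0.014]],[255,[25,-2,0],[0,0,-0.014]],[255,[30,-2,0],[0,0,-0.014]],[255,[30,-2,0],[0,0,0]],[255,[30,-2,0],[0,0,0]],[255,[30,-2,0],[0,0,0]]]}}

```text
time_s: 12.4
ee_pos: [503.4, -14.3, 99.5]
ee_rot: [-179.8, -0.1, 93.3]
force: [1.0, -0.3, -0.7]
gripper_width: 35.3
gripper_force: 44.9
```

Call:
{"method": "servo_tool", "body": {"steps": [[255,[30,0,0],[0,0,0]],[255,[30,0,0],[0,0,0]],[255,[25,0,0],[0,0,0]],[255,[15,0,0],[0,0,0]],[255,[8,0,10],[0,0,0]],[255,[0,0,20],[0,0,0]],[255,[0,0,15],[0,0,0]],[255,[0,0,10],[0,0,0]],[255,[0,0,5],[0,0,0]],[255,[0,0,0],[0,0,0]]]}}

```text
time_s: 13.4
ee_pos: [498.4, 91.2, 39.2]
ee_rot: [-179.9, 0.0, 93.3]
force: [0.6, 0.2, -0.3]
gripper_width: 35.5
gripper_force: 44.9
```

Call:
{"method": "servo_tool", "body": {"steps": [[255,[0,0,4],[0,0,0]],[255,[0,0,3],[0,0,0]],[255,[0,0,2],[0,0,0]],[255,[0,0,2],[0,0,0]],[255,[0,0,1],[0,0,0]],[255,[0,0,1],[0,0,0]],[255,[0,0,1],[0,0,0]],[255,[0,0,0],[0,0,0]],[255,[0,0,0],[0,0,0]],[255,[0,0,0],[0,0,0]]]}}

```text
time_s: 14.4
ee_pos: [498.9, 91.7, 26.0]
ee_rot: [180.0, -0.0, 93.3]
force: [0.4, 0.4, -1.4]
gripper_width: 35.7
gripper_force: 44.9
```

Release, rise, and back off to see the wedge.

Call:
{"method": "servo_tool", "body": {"steps": [[255,[0,0,0.5],[0,0,0]],[140,[0,0,0],[0,0,0]],[80,[0,0,0],[0,0,0]],[80,[0,0,0],[0,0,0]],[80,[0,0,0],[0,0,0]],[80,[0,0,-10],[0,0,0]],[80,[0,0,-30],[0,0,0]],[80,[-20,0,-30],[0,0,0]],[80,[-40,0,-40],[0,0,0]],[80,[-40,0,-30],[0,0,0]]]}}

```text
time_s: 15.4
ee_pos: [504.7, -4.0, 163.4]
ee_rot: [179.9, -0.0, 93.4]
force: [1.8, 0.1, -0.0]
gripper_width: 62.6
gripper_force: 0.0
```

Call:
{"method": "servo_tool", "body": {"steps": [[80,[-30,0,0],[0,0,0]],[80,[0,0,0],[0,0,0]],[80,[0,0,0],[0,0,0]],[80,[0,0,0],[0,0,0]],[80,[0,0,0],[0,0,0]],[80,[0,0,0],[0,0,0]],[80,[0,0,0],[0,0,0]],[80,[0,0,0],[0,0,0]],[80,[0,0,0],[0,0,0]],[80,[0,0,0],[0,0,0]]]}}

```text
time_s: 16.4
ee_pos: [506.1, -33.4, 160.7]
ee_rot: [-180.0, -0.0, 93.3]
force: [-0.4, -0.7, 0.1]
gripper_width: 62.7
gripper_force: 0.0
```

```bash
python3 - <<'E'
from h import *
w,W=orange(); save(w,"w3.png")
E
```

```text
tcp [506.1 -33.4 160.7] orange [ 259   43   41  140 5515] c [500.2  56.6] [ 36.7 129.6] 3.2 z [ 6.3 18.5 29.1] y [ -6.1 119.9]
-7.5 [487.8 521.1] 29.3
7.5 [487.1 521. ] 27.5
22.5 [485.5 520.1] 24.5
37.5 [484.6 519.3] 21.5
52.5 [483.9 517.8] 18.5
67.5 [482.7 517. ] 15.5
82.5 [481.5 515.4] 12.6
97.5 [480.5 514.6] 9.5
112.5 [479.5 513.5] 6.5
127.5 [481. 512.] 4.6
```

View pics/w3.png

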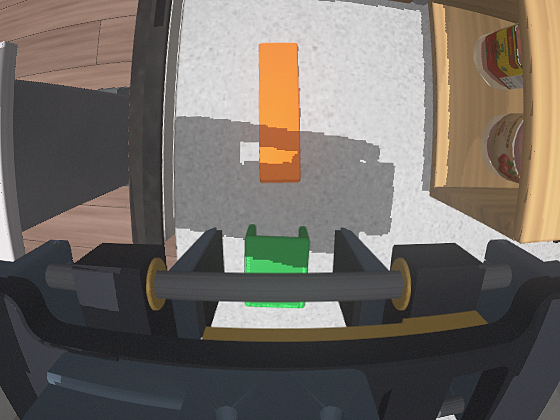

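The wedge lies flat, from (278,43) to (280,182) in the picture: toe y≈121, heel y≈-8, at right angles to the door. The wrist camera overhangs towards the door, so I'll tilt the hand back 25° for the heel grasp.

Call:
{"method": "servo_tool", "body": {"steps": [[80,[0,0,0],[0,0.1,0]],[80,[0,0,0],[0,0.1,0]],[80,[0,0,0],[0,0.1,0]],[80,[0,0,0],[0,0.1,0]],[80,[0,0,0],[0,0.036,0]],[80,[0,0,0],[0,0,0]],[80,[-5,0,30],[0,0,0]],[80,[-5,0,30],[0,0,0]],[80,[0,0,0],[0,0,0]],[80,[0,0,0],[0,0,0]]]}}

```text
time_s: 17.45
ee_pos: [505.3, -16.9, 102.7]
ee_rot: [-180.0, -25.0, 93.4]
force: [0.9, -0.1, 0.4]
gripper_width: 62.4
gripper_force: 0.0
```

Call:
{"method": "servo_tool", "body": {"steps": [[80,[-4,0,24],[0,0,0]],[80,[-3,0,22],[0,0,0]],[80,[-2,0,15],[0,0,0]],[80,[-1,0,8],[0,0,0]],[80,[-1,0,4],[0,0,0]],[80,[0,0,0],[0,0,0]],[80,[0,0,0],[0,0,0]],[255,[0,0,0],[0,0,0]],[255,[0,0,0],[0,0,0]],[255,[0,0,0],[0,0,0]]], "squeeze": 45}}

```text
time_s: 18.45
ee_pos: [504.1, 3.4, 31.7]
ee_rot: [180.0, -25.0, 93.3]
force: [0.6, 0.9, 0.6]
gripper_width: 41.5
gripper_force: 0.0
```

Call:
{"method": "servo_tool", "body": {"steps": [[255,[0,0,0],[0,0,0]],[255,[0,0,0],[0,0,0]],[255,[0,0,0],[0,0,0]],[255,[0,0,0],[0,0,0]],[255,[0,0,0],[0,0,0]],[255,[0,0,0],[0,0,0]],[255,[0,0,0],[0,0,0]],[255,[0,0,0],[0,0,0]],[255,[0,0,0],[0,0,0]],[255,[0,0,0],[0,0,0]]]}}

```text
time_s: 19.45
ee_pos: [504.2, 3.5, 31.5]
ee_rot: [180.0, -25.0, 93.3]
force: [-0.6, -3.1, 4.7]
gripper_width: 35.9
gripper_force: 45.0
```

Call:
{"method": "servo_tool", "body": {"steps": [[255,[9.06,0,4.23],[0,0,0]],[255,[9.06,0,4.23],[0,0,0]],[255,[9.06,0,4.23],[0,0,0]],[255,[9.06,0,4.23],[0,0,0]],[255,[9.06,0,4.23],[0,0,0]],[255,[9.06,0,4.23],[0,0,0]],[255,[9.06,0,4.23],[0,0,0]],[255,[9.06,0,4.23],[0,0,0]],[255,[9.06,0,4.23],[0,0,0]],[255,[9.06,0,4.23],[0,0,0]]]}}

```text
time_s: 20.45
ee_pos: [498.7, 103.3, 31.5]
ee_rot: [179.9, -24.9, 93.4]
force: [0.6, -4.6, 6.2]
gripper_width: 36.0
gripper_force: 45.0
```

```bash
cat >> h.py <<'E'
def door():
    out=[]
    p=cams.grab_frame("top"); P=pts(p); V,U=np.mgrid[:420,:560]
    m=(U>225)&(U<340)&(V>120)&(V<275)&(P[...,2]>150)&(P[...,2]<178); q=P[m]
    a=q[(q[:,0]>435)&(q[:,0]<600)&(q[:,1]>160)&(q[:,1]<190)]
    l=cv2.fitLine(a[:,:2].astype(np.float32),cv2.DIST_HUBER,0,.01,.01).ravel()
    b=q[(q[:,0]>660)&(q[:,0]<760)&(q[:,1]>20)&(q[:,1]<160)]
    print("door n",len(a),"z med",np.round(np.median(a[:,2]),2),"line",np.round(l,4),"cup z",np.round(np.median(b[:,2]),2)); return p
E
python3 - <<'E'
from h import *
p=door()
w,W=orange()
s=state(); save(w,"w4.png"); print(np.round(s["force"],1),np.round(s["ee_pos"],1))
E
```

```text
door n 97 z med 163.36 line [9.992000e-01 4.090000e-02 5.682787e+02 1.774520e+02] cup z 162.1
tcp [498.1 104.7  31.5] orange [ 244  161   69  112 7201] c [495.1 139. ] [36.1 65.2] 3.4 z [15.9 22.3 27.5] y [106.8 170. ]
112.5 [479.5 514. ] 26.6
127.5 [478.7 513.1] 23.8
142.5 [477.9 512. ] 20.9
157.5 [476.9 510.8] 17.9
172.5 [476.2 510.5] 15.8
[1.4 3.  3.8] [498.1 104.5  31.5]
```

View pics/w4.png

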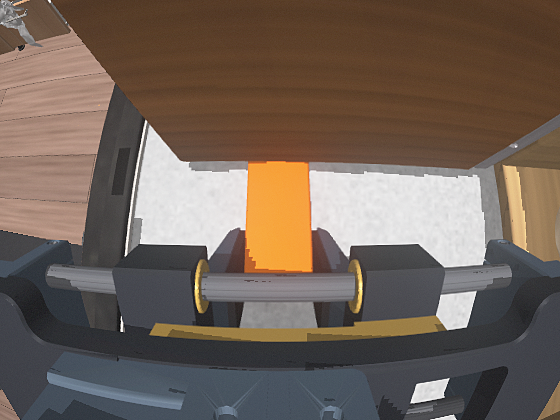

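The wedge runs under the door edge at row 162, with a thickness there of about 15.6 mm, so contact is imminent. Pushing in small taps while watching the force.

Call:
{"method": "servo_tool", "body": {"steps": [[255,[0.9,0,0.42],[0,0,0]],[255,[0.9,0,0.42],[0,0,0]],[255,[0.9,0,0.42],[0,0,0]],[255,[0.9,0,0.42],[0,0,0]],[255,[0.9,0,0.42],[0,0,0]],[255,[0.9,0,0.42],[0,0,0]],[255,[0,0,0],[0,0,0]],[255,[0,0,0],[0,0,0]],[255,[0,0,0],[0,0,0]],[255,[0,0,0],[0,0,0]]], "squeeze": 55}}

```text
time_s: 21.55
ee_pos: [498.3, 108.4, 31.5]
ee_rot: [179.9, -24.9, 93.3]
force: [-0.5, -4.7, 8.5]
gripper_width: 35.3
gripper_force: 55.0
```

```bash
cat >> h.py <<'E'
def edge():
    s=state(); w=cams.grab_frame("wrist"); W=wpts(w,s); hsv=cv2.cvtColor(w["color"],cv2.COLOR_RGB2HSV)
    o=(hsv[...,0]>5)&(hsv[...,0]<20)&(hsv[...,1]>150)&(hsv[...,2]>70)&(W[...,2]<45)&(W[...,2]>5)
    n,L,st,ce=cv2.connectedComponentsWithStats(o.astype(np.uint8)); i=1+np.argmax(st[1:,4]); a=W[L==i]
    k=np.polyfit(a[:,1],a[:,2],1); ye=np.percentile(a[:,1],99.5)
    # door face median y near wedge at z 25..60
    m=(W[...,2]>30)&(W[...,2]<120)&(abs(W[...,0]-497)<18)&(W[...,1]>140)&(W[...,1]<200)
    f=np.polyfit(W[m][:,2],W[m][:,1],1) if m.sum()>50 else None
    print("tcp",np.round(s["ee_pos"],1),"F",np.round(s["force"],1),"slope",k.round(3),"edge y",ye.round(1),"thick",np.polyval(k,ye).round(2),"face",f,"z@face",np.polyval(k,np.polyval(f,16)).round(2) if f is not None else None); return w
E
python3 - <<'E'
from h import *
edge(); door()
E
```

```text
tcp [498.3 108.4  31.5] F [-0.5 -4.7  8.5] slope [-0.194 49.319] edge y 170.3 thick 16.22 face [2.84358237e-04 1.69577804e+02] z@face 16.36
door n 105 z med 162.53 line [9.986000e-01 5.350000e-02 5.684681e+02 1.778660e+02] cup z 162.29
```

Call:
{"method": "servo_tool", "body": {"steps": [[255,[0.9,0,0.42],[0,0,0]],[255,[0.9,0,0.42],[0,0,0]],[255,[0.9,0,0.42],[0,0,0]],[255,[0.9,0,0.42],[0,0,0]],[255,[0,0,0],[0,0,0]],[255,[0,0,0],[0,0,0]],[255,[0,0,0],[0,0,0]],[255,[0,0,0],[0,0,0]],[255,[0,0,0],[0,0,0]],[255,[0,0,0],[0,0,0]]], "squeeze": 60}}

```text
time_s: 22.65
ee_pos: [498.4, 111.6, 31.5]
ee_rot: [179.9, -24.9, 93.4]
force: [-0.1, -7.5, 9.0]
gripper_width: 35.6
gripper_force: 60.0
```

Call:
{"method": "servo_tool", "body": {"steps": [[255,[0.9,0,0.42],[0,0,0]],[255,[0.9,0,0.42],[0,0,0]],[255,[0.9,0,0.42],[0,0,0]],[255,[0.9,0,0.42],[0,0,0]],[255,[0,0,0],[0,0,0]],[255,[0,0,0],[0,0,0]],[255,[0,0,0],[0,0,0]],[255,[0,0,0],[0,0,0]],[255,[0,0,0],[0,0,0]],[255,[0,0,0],[0,0,0]]]}}

```text
time_s: 23.65
ee_pos: [498.6, 114.3, 31.6]
ee_rot: [179.8, -24.7, 93.4]
force: [-0.8, -15.2, 11.5]
gripper_width: 35.7
gripper_force: 60.0
```

```bash
python3 - <<'E'
from h import *
edge(); edge(); door(); door()
E
```

```text
tcp [498.6 114.3  31.6] F [ -0.8 -15.2  11.5] slope [-0.197 50.838] edge y 170.5 thick 17.23 face [7.25953931e-04 1.69656009e+02] z@face 17.39
tcp [498.6 114.3  31.5] F [ -0.2 -15.4  11.2] slope [-0.197 50.725] edge y 170.5 thick 17.22 face [7.18522658e-04 1.69640138e+02] z@face 17.38
door n 111 z med 163.58 line [9.985000e-01 5.470000e-02 5.653773e+02 1.777145e+02] cup z 161.87
door n 112 z med 163.2 line [9.989000e-01 4.690000e-02 5.653033e+02 1.774286e+02] cup z 162.16
```

Call:
{"method": "servo_tool", "body": {"steps": [[255,[0.9,0,0.42],[0,0,0]],[255,[0.9,0,0.42],[0,0,0]],[255,[0.9,0,0.42],[0,0,0]],[255,[0.9,0,0.42],[0,0,0]],[255,[0.9,0,0.42],[0,0,0]],[255,[0.9,0,0.42],[0,0,0]],[255,[0,0,0],[0,0,0]],[255,[0,0,0],[0,0,0]],[255,[0,0,0],[0,0,0]],[255,[0,0,0],[0,0,0]]]}}

```text
time_s: 24.85
ee_pos: [498.8, 119.7, 31.6]
ee_rot: [179.7, -24.7, 93.4]
force: [0.8, -17.0, 12.0]
gripper_width: 35.3
gripper_force: 60.0
```

```bash
python3 - <<'E'
from h import *
w=edge(); s=state(); W=wpts(w,s)
save(w,"w5.png")
m=(w["z_map"]>0)&(abs(W[...,2])<5)&(W[...,1]<160)&(W[...,1]>100)&(abs(W[...,0]-497)<80)&(abs(W[...,0]-497)>24); print("table z",np.median(W[m][:,2]),m.sum())
# door face lower boundary beside wedge
g=(W[...,1]>167)&(W[...,1]<173)&(abs(W[...,0]-497)>25)&(abs(W[...,0]-497)<70)&(W[...,2]<60)&(W[...,2]>9)
z=[]
for c in range(560):
    r=np.where(g[:,c])[0]
    if len(r)>8: z.append(W[r.max(),c,2])
print("lower edge",len(z),np.percentile(z,[10,50,90]).round(2))
for _ in range(3): door()
E
```

```text
tcp [498.8 119.7  31.6] F [  0.8 -17.   12. ] slope [-0.198 52.   ] edge y 170.6 thick 18.29 face [-3.20575108e-04  1.69807178e+02] z@face 18.45
table z 0.716142239940007 5886
lower edge 156 [21.22 22.46 33.04]
door n 115 z med 164.82 line [9.988000e-01 4.850000e-02 5.638754e+02 1.773917e+02] cup z 162.03
door n 114 z med 164.31 line [9.994000e-01 3.500000e-02 5.645612e+02 1.772537e+02] cup z 161.84
door n 115 z med 163.72 line [9.991000e-01 4.180000e-02 5.642367e+02 1.773758e+02] cup z 161.88
```

The bias-corrected lift is about 1.7 mm (the table reads +0.7). Another 4 mm should bring it to about 2.5 mm.

Call:
{"method": "servo_tool", "body": {"steps": [[255,[0.9,0,0.42],[0,0,0]],[255,[0.9,0,0.42],[0,0,0]],[255,[0.9,0,0.42],[0,0,0]],[255,[0.9,0,0.42],[0,0,0]],[255,[0,0,0],[0,0,0]],[255,[0,0,0],[0,0,0]],[255,[0,0,0],[0,0,0]],[255,[0,0,0],[0,0,0]],[255,[0,0,0],[0,0,0]],[255,[0,0,0],[0,0,0]]]}}

```text
time_s: 26.05
ee_pos: [499.0, 123.3, 31.6]
ee_rot: [179.6, -24.6, 93.5]
force: [0.2, -18.8, 12.0]
gripper_width: 35.1
gripper_force: 60.0
```

```bash
cat >> h.py <<'E'
def meas():
    w=edge(); s=state(); W=wpts(w,s)
    m=(w["z_map"]>0)&(abs(W[...,2])<5)&(W[...,1]<160)&(W[...,1]>100)&(abs(W[...,0]-497)<80)&(abs(W[...,0]-497)>24); print("table z",np.median(W[m][:,2]))
    for _ in range(4): door()
    return w
E
python3 -c "
from h import *
meas()"
```

```text
tcp [499.  123.3  31.6] F [  0.2 -18.8  12. ] slope [-0.196 52.515] edge y 170.5 thick 19.04 face [2.63094479e-03 1.69503615e+02] z@face 19.23
table z 0.7053330194960097
door n 120 z med 164.83 line [9.995000e-01 3.310000e-02 5.639270e+02 1.772427e+02] cup z 161.96
door n 120 z med 165.27 line [9.988000e-01 4.940000e-02 5.627470e+02 1.773591e+02] cup z 162.2
door n 117 z med 164.97 line [9.990000e-01 4.450000e-02 5.627134e+02 1.774553e+02] cup z 162.01
door n 122 z med 164.85 line [9.992000e-01 4.060000e-02 5.636049e+02 1.774295e+02] cup z 162.03
```

Call:
{"method": "servo_tool", "body": {"steps": [[255,[0.9,0,0.42],[0,0,0]],[255,[0,0,0],[0,0,0]],[255,[0,0,0],[0,0,0]],[255,[0,0,0],[0,0,0]],[230,[0,0,0],[0,0,0]],[150,[0,0,0],[0,0,0]],[80,[0,0,0],[0,0,0]],[80,[0,0,0],[0,0,0]],[80,[0,0,0],[0,0,0]],[80,[0,0,0],[0,0,0]]]}}

```text
time_s: 27.3
ee_pos: [496.2, 128.5, 30.9]
ee_rot: [-179.9, -25.0, 93.3]
force: [-0.1, 0.4, 0.6]
gripper_width: 62.3
gripper_force: 0.0
```

Call:
{"method": "servo_tool", "body": {"steps": [[80,[0,0,-10],[0,0,0]],[80,[0,0,-20],[0,0,0]],[80,[0,0,-20],[0,0,0]],[80,[-5,0,-20],[0,0,0]],[80,[-10,0,-20],[0,0,0]],[80,[-10,0,-10],[0,0,0]],[80,[0,0,0],[0,0,0]],[80,[0,0,0],[0,0,0]],[80,[0,0,0],[0,0,0]],[80,[0,0,0],[0,0,0]]]}}

```text
time_s: 28.3
ee_pos: [500.0, 64.0, 110.8]
ee_rot: [-179.9, -25.0, 93.3]
force: [-0.7, -0.8, -0.7]
gripper_width: 62.7
gripper_force: 0.0
```

```bash
python3 -c "
from h import *
w=meas(); save(w,'w6.png')"
```

```text
tcp [500.   64.  110.8] F [-0.7 -0.8 -0.7] slope [-0.193 52.132] edge y 170.5 thick 19.25 face [3.22966007e-04 1.69756252e+02] z@face 19.4
table z 0.8022956442702807
door n 218 z med 165.04 line [9.994000e-01 3.430000e-02 5.367908e+02 1.761086e+02] cup z 161.84
door n 216 z med 165.15 line [9.992000e-01 4.000000e-02 5.354836e+02 1.761634e+02] cup z 161.89
door n 220 z med 164.58 line [9.993000e-01 3.640000e-02 5.365624e+02 1.761385e+02] cup z 162.13
door n 221 z med 165.56 line [9.996000e-01 2.730000e-02 5.369768e+02 1.761912e+02] cup z 161.93
```

View pics/w6.png

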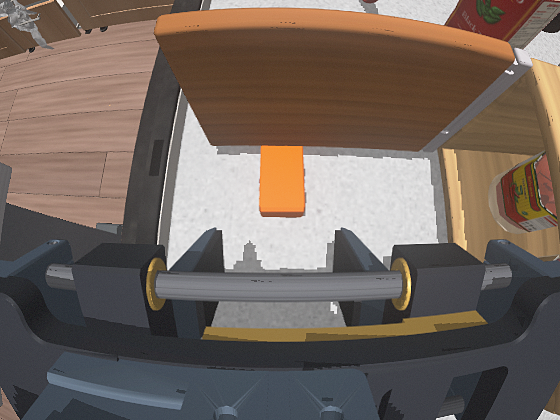

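The wedge sits under the door between (262,146) and (283,216), hand clear. One last check of the door's angle with the same filter as before, and of the wedge's heel.

```bash
python3 - <<'E'
from h import *
V,U=np.mgrid[:420,:560]
for _ in range(3):
    p=cams.grab_frame("top"); P=pts(p)
    q=P[(P[...,2]>155)&(P[...,2]<170)&(U>225)&(U<340)&(V>120)&(V<275)]
    d=q[q[:,0]<590]; l=cv2.fitLine(d[:,:2].astype(np.float32),cv2.DIST_HUBER,0,.01,.01).ravel()
    print(len(d),l.round(3),[np.round(np.median(q[(q[:,0]>=a)&(q[:,0]<a+20),1]),1) for a in range(420,620,20)], np.median(d[:,2]))
orange()
for t in("mug","lemon","garlic"):
    for r in look_for(p,t)[:2]:
        c,v=np.round(r["at"]).astype(int); print(t,round(r["confidence"],2),(c,v),np.round(P[v,c]))
E
```

```text
184 [9.99000e-01 3.80000e-02 5.33193e+02 1.76123e+02] [np.float64(nan), np.float64(nan), np.float64(176.1), np.float64(174.9), np.float64(174.9), np.float64(173.7), np.float64(177.1), np.float64(178.2), np.float64(178.9), np.float64(180.3)] 164.66385603654896
182 [9.99000e-01 4.50000e-02 5.29662e+02 1.76169e+02] [np.float64(nan), np.float64(nan), np.float64(176.4), np.float64(174.5), np.float64(175.3), np.float64(175.6), np.float64(177.2), np.float64(177.3), np.float64(178.7), np.float64(180.1)] 165.233444175238
182 [1.00000e+00 3.00000e-02 5.31551e+02 1.76024e+02] [np.float64(nan), np.float64(nan), np.float64(174.8), np.float64(174.6), np.float64(175.3), np.float64(174.9), np.float64(177.1), np.float64(177.0), np.float64(179.4), np.float64(179.2)] 165.0254693038395
tcp [500.5  63.5 111.3] orange [ 259  145   45   67 2894] c [497. 142.] [35.3 59.2] 3.5 z [19.6 25.4 29.9] y [112.6 170.4]
112.5 [481.8 515.2] 29.4
127.5 [481.  514.8] 27.8
142.5 [479.9 514.2] 24.8
157.5 [479.3 512.9] 21.6
172.5 [478.8 512.9] 19.6
mug 0.65 (np.int64(171), np.int64(208)) [557. 417.  98.]
mug 0.4 (np.int64(246), np.int64(218)) [538. 176. 166.]
lemon 0.61 (np.int64(249), np.int64(217)) [549. 171. 148.]
lemon 0.59 (np.int64(131), np.int64(217)) [526. 548.  47.]
garlic 0.58 (np.int64(374), np.int64(231)) [ 608. -208.   49.]
  return _methods._mean(a, axis=axis, dtype=dtype,
  ret = ret.dtype.type(ret / rcount)
```

```bash
python3 -c "
from h import *
print(state()['time_s']); print(ticket.job_done())"
```

```text
28.9
the job is handed in; nothing more can be done
None
```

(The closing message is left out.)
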